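# Seat a tube carrier in the code reader's corner and hold it for the reading

## Task

Turn the sample tube in its blue carrier block so that its white bar-code label faces the reader's window, and slide the carrier along the bench into the reader's corner until it sits flush against both steel stops at once, with the tube still standing in its socket. Leave the beaker, the dish and the marker where they are. Finish while still holding the carrier pressed firmly against both stops (directly or by the tube): do not let go or back off at the end.

Things in the scene. Friction and masses are not known exactly. Their poses are not given: they have to be found in the camera images.
- station: code reader fixed to the bench, yaw varies. Origin on the bench top (z = 0) at the inside corner where its two steel stops' inner faces meet. +x points to the reader housing, z up. The carrier belongs at x < 0, y < 0: seated, its centre is at x -30, y -30 mm. White housing 55 x 62 x 70 mm high, front face at x = +40, centred on y = -30 mm.
- front_stop: steel bar, part of the reader, same origin and axes as the reader: 14 mm high, 12 mm thick, inner face in the plane x = 0, from y = -70 to +12 mm; low enough to pass the fingertips over it
- side_stop: steel bar, part of the reader, same origin and axes as the reader: 14 mm high, 12 mm thick, inner face in the plane y = 0, from x = -70 to 0 mm
- window (a point): middle of the reader's black window with a red line, on the housing's front (looks along the reader's -x), 52 mm above the bench
- carrier: loose blue plastic block, 60 x 60 x 44 mm high, about 0.25 kg, standing on the bench; origin at the centre of its underside, z up, x and y square to its sides. In the middle of its top a round blind socket, 31.5 mm wide, 30 mm deep (floor 14 mm above the underside), in which the tube stands and can be turned. Its drag on the bench and along a stop can pass for contact: lean well into both stops.
- tube: upright amber sample tube with a white cap, plain cylinder 30 mm in diameter, 70 mm high, 60 g, standing in the carrier's socket (top 84 mm, carrier's top 44 mm above the bench). Origin at the centre of its underside, z up; +x points out through the middle of its white bar-code label; a red stripe on the cap runs from the centre to the same side.
- beaker: bystander: small beaker, 50 x 46 x 49 mm high, loose; origin at the centre of its underside
- dish: bystander: flat round dish, 55 mm in diameter, 14 mm high, loose; origin at the centre of its underside
- blue_marker: bystander: white marker pen with a blue cap, 131 mm long, 18 mm thick, loose, lying; origin at the centre of its underside

How it is judged:
By the outcome, as a careful person would: the job done as asked, in the order asked, and still so for the second after the job is handed in, while the arm keeps its last pose, push and grip.
It also fails if it takes over 56 s, if anything falls off the work surface, if the arm or the gripper's body presses on something with over 40 N, if the wrist force passes 120 N, or if a joint passes its speed limit or range.

## Robot

A 6-joint arm with a two-finger parallel gripper is mounted at the origin on a cart in front of the work surface, level with it; the furniture and walls round the work are solid. World frame = base frame: x ahead of the robot, y to its left, z up, the work surface at z = 0. Lengths are in m, angles in rad, forces in N, time in s.
With the tool pointing down it reaches from about 0.35 to 0.85 m from the base axis. Payload 8.1 kg.
Tool frame: the origin (TCP) lies at the very end of the fingers, on their centre line; the grasp point (between the pads) lies 19 mm behind it; z points along the fingers, y is the line along which they close (so a half turn about z gives the same grasp; the last joint's range is limited). The gripper opens to 93 mm and grips with 3 to 60 N. Pads are 15 mm wide; open, the fingers measure 128 mm over their backs; the gripper's body (75 mm by 188 mm) begins 65 mm behind the grasp point.
Start: joints at [-1.231, 0.13, 1.488, -0, 1.523, -0.085], TCP at [0.247, -0.547, 0.219] pointing down, gripper open.
Joint ranges: [-2.96, 2.96], [-0.89, 2.26], [0.02, 2.5], [-1.34, 4.48], [0, 2.73], [-2.66, 2.66]. Speed limits (rad/s): [2.39, 2.39, 2.79, 3.14, 3.14, 3.14].

## Interface

Orientations are given as a rotation vector (axis times angle).
In Python, from plant import monitor, eyes, ticket gives the robot as it stands.
- The arm moves only by the tool arm_command, never from a script. Its argument "deltas" is a list that holds one entry, the list of rows, each a list of 6 numbers: the shift along the world's x, y, z in cm, then the turn, a rotation vector about the world's x, y, z in degrees. In form: [[[tx, ty, tz, rx, ry, rz], ...]]. A call has 1 to 12 rows; each row shifts and turns the commanded pose from where the row before left it; what a row does not reach is not made up. A row lasts 1/12 s, in which the tool goes at most 41.7 mm and 7.16 degrees, less where a joint would pass 70% of its speed; a pose out of reach is approached as far as the arm can. A call is refused whole if a number of a shift passes 4.17 or a number of a turn 7.16, either way. A call with a gripper value outside its range is refused whole. "gripper" is the opening, from -1 (shut) to 1 (fully open), set as the call begins (left out, the last holds). The fingers move at their own pace and stop on an object; "squeeze" is the grip in N (left out, the last holds). Time passes only in rows, so rows that do not move let the fingers close. It gives the time, the measured TCP pose, the force, the opening and the grip force at its end, in the units of the state.
- monitor.read_state(): the state, without advancing time (a new reading comes with each control period).
- eyes.read_camera(name): name is "scene" or "top" or "wrist"; returns the picture (420x560x3 uint8, blue, green, red); there is no depth.
- eyes.camera_model(name): a dict with "fx", "fy", "cx", "cy" (pixels), "k1" (the pictures are not rectified: a ray, as slopes to the right and down, at radius r is drawn at 1 + k1 r^2 times it, then the intrinsics apply), "rvec" (rotation vector, rad) and "tvec" (3), from world to camera coordinates, as OpenCV has them. Camera axes: x right, y down, z forward; pixel columns grow to the right and rows downward; lengths in m; the calibration is good to about 2 mm. A picture is of the moment at which its call begins: read the wrist's pose just before it. camera_model takes no time and is no camera call; for the wrist camera it gives the pose at the moment of the call.
- ticket.close_job(): hands the job in; it is judged then, once.
The state is a dict: "t": time; "q": joint angles; "dq": joint speeds; "joint_torque": joint torques, N m; "tool_pos": TCP position; "orientation": TCP orientation; "force": force on the tool from outside, world axes, zero at the start; "wrist_torque": the same for the moment, N m; "opening": finger opening in m; "gripper_force": force on a finger pad.
Only numpy, scipy, OpenCV 4.12 (cv2) and the standard library are available. Lean on these libraries where they do the work, as an engineer would, in place of code of your own. Each camera call takes 0.05 s, during which the arm holds its last target. There are 200 camera calls.

## Working session

There is one attempt and no reset: what is moved stays moved. The work goes in short steps, Python scripts to look and compute and a tool call to move; the robot and the scene stay as the last step left them, time stands still between calls to the robot, and variables do not carry over. Pictures are saved under pics/ and viewed, at most 10 in all, crops included, and the job is handed in when it is done.

Besides the shell and the picture viewer there is one more tool, called after ">>>" as name(argument=value, ...) on one line, values as JSON. arm_command: Moves the arm, as the interface text tells. Its arguments: {"type":"object","properties":{"deltas":{"type":"array"},"gripper":{"type":"number"},"squeeze":{"type":"number"}},"required":["deltas"]}

```bash
mkdir -p pics; cat > h.py <<'E'
import cv2,numpy as np
from plant import monitor,eyes,ticket
def cast(m,u,v,z):
    x=(u-m['cx'])/m['fx'];y=(v-m['cy'])/m['fy'];a,b=x,y
    for _ in range(20):
        s=1+m['k1']*(a*a+b*b);a,b=x/s,y/s
    R=cv2.Rodrigues(np.array(m['rvec'],float))[0];t=np.array(m['tvec'],float).ravel()
    c=-R.T@t;d=R.T@np.array([a,b,1]);return c+d*(z-c[2])/d[2]
E
python3 - <<'E'
from h import *
for n in['scene','top']:
    i=eyes.read_camera(n);cv2.imwrite(f'pics/{n}0.png',i);m=eyes.camera_model(n);R=cv2.Rodrigues(np.array(m['rvec'],float))[0];print(n,m,-R.T@np.array(m['tvec']).ravel())
s=monitor.read_state();print(s['tool_pos'],s['orientation'],s['opening'],s['t'])
E
```

```text
scene {'fx': 461.8533630114994, 'fy': 461.8533630114994, 'cx': 275.6676828534854, 'cy': 211.2128799083491, 'k1': -0.1142107483304009, 'rvec': array([ 0.61333732,  2.33706448, -1.55916937]), 'tvec': array([ 0.5089921 , -0.02415561,  1.4075825 ])} [1.07093736 0.90194493 0.52965409]
top {'fx': 517.672313458632, 'fy': 517.672313458632, 'cx': 282.9663679350055, 'cy': 214.83378496194203, 'k1': 0.028566290372911248, 'rvec': array([ 2.02367348, -2.18885311,  0.24511559]), 'tvec': array([-0.05982761,  0.55036076,  1.33428637])} [ 0.23689586 -0.07789661  1.42288752]
[ 0.24711842 -0.54619231  0.21770948] [-3.06942956e+00 -6.61897066e-01  3.45415226e-04] 0.09298779598475473 0.1
```

View pics/scene0.png

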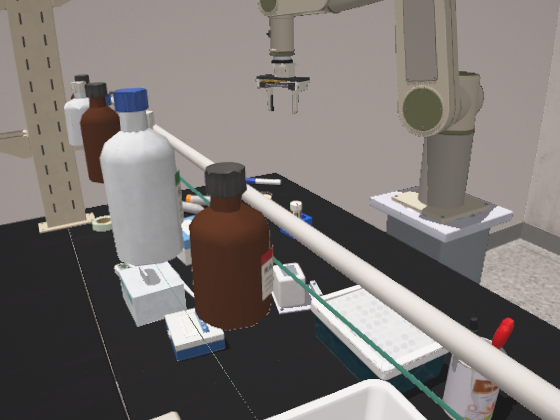

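View pics/top0.png

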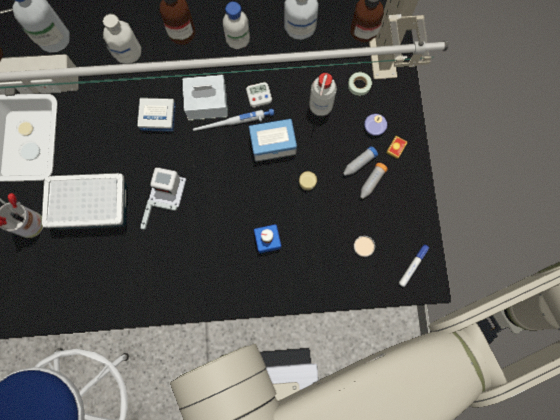

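```bash
python3 - <<'E'
from h import *
i=cv2.imread('pics/top0.png');c=i[150:270,125:285];cv2.imwrite('pics/c1.png',cv2.resize(c,None,fx=5,fy=5,interpolation=cv2.INTER_CUBIC))
m=eyes.camera_model('top')
for n,u,v,z in[('car',267,238,.044),('reader',164,180,.07),('barend',145,225,.014),('dish',365,246,.01),('308',308,181,.05),('marker',413,266,.01)]:print(n,cast(m,u,v,z))
E
```

```text
car [ 0.48730181 -0.05499655  0.044     ]
reader [0.66406055 0.21194788 0.07      ]
barend [0.55582349 0.27993759 0.014     ]
dish [ 0.4500176  -0.32238438  0.01      ]
308 [ 0.63660856 -0.17931753  0.05      ]
marker [ 0.38493489 -0.44660083  0.01      ]
```

View pics/c1.png

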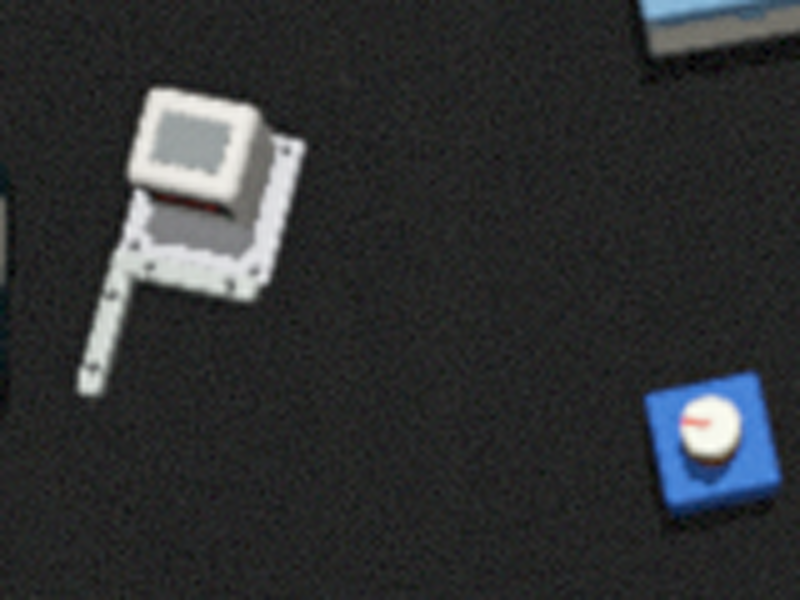

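>>> arm_command(deltas=[[[1.5,4,0.5,0,0,7],[1.5,4,0.5,0,0,7],[1.5,4,0.5,0,0,7],[1.5,4,0.5,0,0,7],[1.5,4,0.5,0,0,7],[1.5,4,0.5,0,0,7],[1.5,4,0.5,0,0,7],[1.5,4,0.5,0,0,7],[1.5,4,0.5,0,0,7],[1.5,4,0.5,0,0,7],[1.5,4,0.5,0,0,7],[1.5,4,0.5,0,0,7]]])

```text
t: 1.1
tool_pos: [0.4217, -0.0796, 0.2769]
orientation: [1.831, 2.552, 0.0]
force: [1.0, 0.5, 0.3]
opening: 0.0926
gripper_force: 0.0
```

```bash
python3 - <<'E'
from h import *
s=monitor.read_state();print(s['tool_pos'],s['orientation'],s['t'],s['q'],s['force'])
m=eyes.camera_model('wrist');i=eyes.read_camera('wrist');cv2.imwrite('pics/w1.png',i)
import pickle;pickle.dump(m,open('w1.pkl','wb'))
R=cv2.Rodrigues(m['rvec'])[0];print(-R.T@m['tvec'],R[2])
E
```

```text
[ 0.42169077 -0.07960902  0.27686214] [1.83147642e+00 2.55231558e+00 4.67887734e-05] 1.1 [-3.06164662e-01 -3.62044356e-01  1.83806622e+00 -2.04754139e-05
  1.66541273e+00 -6.32115387e-01] [1.02732136 0.49140556 0.31976482]
[0.39324319 0.00157063 0.44289575] [ 0.09757733 -0.28791496 -0.95267184]
```

View pics/w1.png

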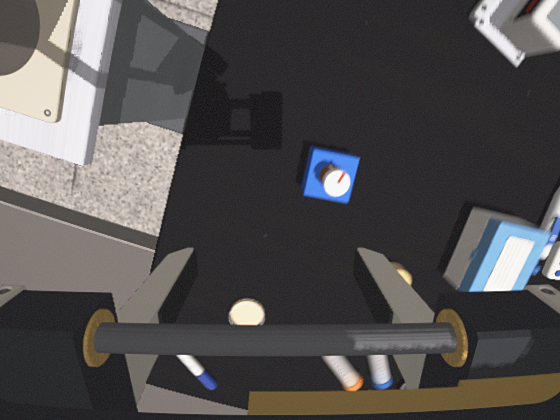

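>>> arm_command(deltas=[[[1.5,3,0,0,0,0],[1.5,3,0,0,0,0],[1.5,3,0,0,0,0],[1.5,3,0,0,0,0],[1.5,3,0,0,0,0],[1.5,3,0,0,0,0],[0,0,0,0,0,0],[0,0,0,0,0,0]]])

```text
t: 1.82
tool_pos: [0.5115, 0.0994, 0.2757]
orientation: [-1.835, -2.548, 0.002]
force: [-0.5, -0.8, 0.3]
opening: 0.0932
gripper_force: 0.0
```

```bash
cat > car.py <<'E'
from h import *
def car(i,m):
    b,g,r=[i[...,k].astype(int) for k in range(3)]
    # blue incl. top face only (bright blue)
    mk=((b>150)&(b-r>100)&(b-g>60)).astype(np.uint8)
    n,l,st,ce=cv2.connectedComponentsWithStats(mk)
    return mk,l,st,ce
E
python3 - <<'E'
from car import *
import pickle
i=cv2.imread('pics/w1.png');m=pickle.load(open('w1.pkl','rb'))
mk,l,st,ce=car(i,m)
for k in range(1,len(st)):
    if st[k,4]>60: print(k,st[k],ce[k])
print([i[v,u].tolist() for u,v in[(315,165),(350,160),(308,180),(330,195),(312,192),(335,190),(305,165)]])
c=i[130:220,285:385];cv2.imwrite('pics/c2.png',cv2.resize(c,None,fx=6,fy=6,interpolation=cv2.INTER_CUBIC))
m=eyes.camera_model('wrist');i=eyes.read_camera('wrist');cv2.imwrite('pics/w2.png',i);pickle.dump(m,open('w2.pkl','wb'))
E
```

```text
1 [ 304  149   56   54 1336] [329.68862275 173.47005988]
2 [551 218   9  17  78] [556.23076923 227.30769231]
8 [201 374  13  15  75] [207.05333333 381.10666667]
[[225, 119, 68], [242, 147, 86], [245, 144, 84], [243, 213, 191], [241, 142, 83], [247, 247, 247], [55, 38, 31]]
```

View pics/c2.png

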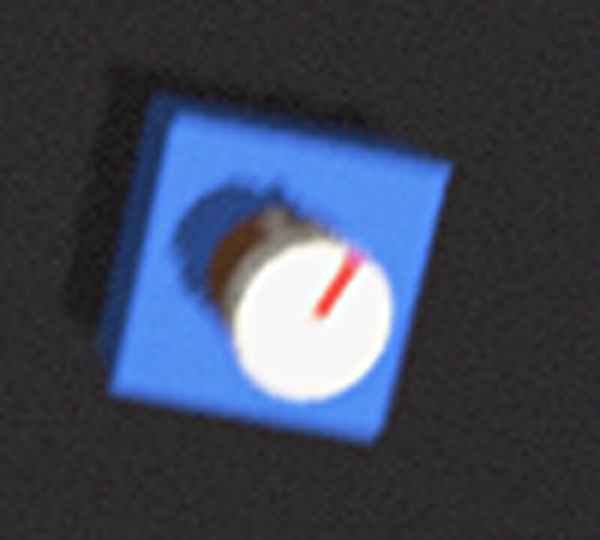

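View pics/w2.png

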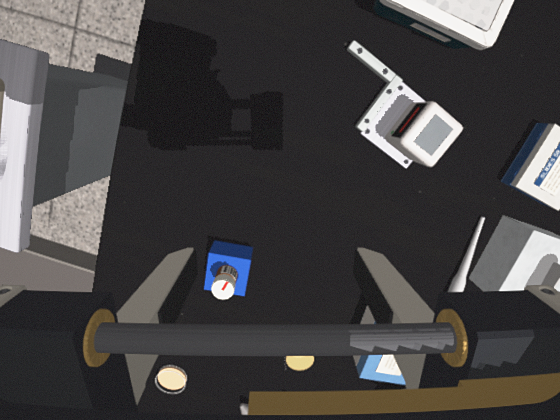

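```bash
python3 - <<'E'
from car import *
import pickle
m=pickle.load(open('w1.pkl','rb'))
f=lambda x,y,z:cast(m,285+(x+.5)/6-.5,130+(y+.5)/6-.5,z)[:2]
P=[f(*p,.044) for p in[(172,112),(452,165),(375,442),(112,395)]];print('corners',np.round(P,4),'centre',np.mean(P,0))
for k in range(4):
    d=P[(k+1)%4]-P[k];print(np.hypot(*d),np.degrees(np.arctan2(d[1],d[0])))
i=cv2.imread('pics/w1.png')[130:220,285:385].astype(int)
w=((i.min(2)>215)).astype(np.uint8);w[:40]*=1
n,l,st,ce=cv2.connectedComponentsWithStats(w);k=1+np.argmax(st[1:,4])
cs=cv2.findContours((l==k).astype(np.uint8),0,1)[0];h=cv2.convexHull(max(cs,key=len));e=cv2.fitEllipse(h);print('cap',e)
c=cast(m,285+e[0][0],130+e[0][1],.084)[:2];print('cap centre',c)
a=f(318,316,.084);b=f(355,258,.084);d=b-a;print('stripe',np.degrees(np.arctan2(d[1],d[0])),a,b,np.degrees(np.arctan2(*(b-c)[::-1])))
c=cv2.imread('pics/w2.png')[30:175,340:470];cv2.imwrite('pics/c3.png',cv2.resize(c,None,fx=4,fy=4,interpolation=cv2.INTER_CUBIC))
E
```

```text
corners [[ 0.4537 -0.0257]
 [ 0.5143 -0.0167]
 [ 0.5223 -0.0791]
 [ 0.463  -0.0878]] centre [ 0.4883354  -0.05236806]
0.06132913263903186 8.4500390151268
0.06291443529097643 -82.67590926126915
0.059985560084601944 -171.6508155612337
0.06279679009992338 98.54801414658813
cap ((51.688419342041016, 53.01687240600586), (23.720531463623047, 26.53138542175293), 50.03776550292969)
cap centre [ 0.48814206 -0.0520126 ]
stripe 79.07803171528211 [ 0.48879785 -0.05081354] [ 0.49131478 -0.03777027] 77.44145522168432
```

View pics/c3.png

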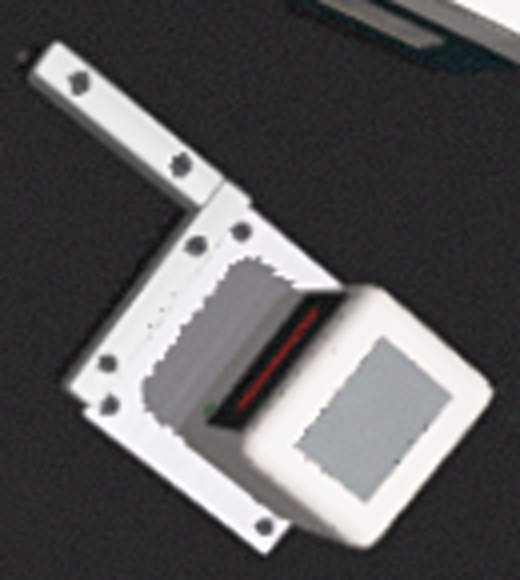

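```bash
python3 - <<'E'
from car import *
import pickle
m=pickle.load(open('w2.pkl','rb'))
f=lambda x,y,z=.014:cast(m,340+(x+.5)/4-.5,30+(y+.5)/4-.5,z)[:2]
def s(n,a,b,z=.014):
    A,B=f(*a,z),f(*b,z);d=B-A;print(n,A.round(4),B.round(4),np.hypot(*d).round(4),np.degrees(np.arctan2(d[1],d[0])).round(2))
s('side in',(36,72),(199,205)); s('side out',(60,42),(222,180))
s('front in',(72,383),(200,207)); s('front in full',(72,383),(219,180))
s('window edge bottom? housing top front',(245,435),(350,292),.07)
s('grey lid',(300,445),(382,338),.07); s('grey lid2',(382,338),(452,397),.07)
# line fit of edges by subpixel: gray profile
g=cv2.cvtColor(cv2.imread('pics/w2.png'),6).astype(np.float32)
def edge(a,b,z=.014,n=25):
    a=np.array([340+(a[0]+.5)/4-.5,30+(a[1]+.5)/4-.5]);b=np.array([340+(b[0]+.5)/4-.5,30+(b[1]+.5)/4-.5])
    d=(b-a)/np.hypot(*(b-a));nn=np.array([-d[1],d[0]]);o=np.linspace(-3.5,3.5,57);pts=[]
    for t in np.linspace(.1,.9,n):
        p=a+(b-a)*t+o[:,None]*nn
        v=cv2.remap(g,p[:,:1].astype(np.float32),p[:,1:].astype(np.float32),1).ravel()
        k=np.argmax(abs(np.gradient(cv2.GaussianBlur(v[:,None],(1,9),2).ravel())));pts.append(cast(m,*p[k],z)[:2])
    vx,vy,x,y=cv2.fitLine(np.float32(pts),cv2.DIST_HUBER,0,.001,.001).ravel();return np.array([x,y]),np.array([vx,vy])
L1=edge((36,72),(199,205));L2=edge((72,383),(200,207));L3=edge((60,42),(215,172))
for L in(L1,L2,L3):print(L[0],np.degrees(np.arctan2(*L[1][::-1])))
t=np.linalg.solve(np.c_[L1[1],-L2[1]],L2[0]-L1[0]);print('corner',L1[0]+t[0]*L1[1])
E
```

```text
side in [0.546 0.284] [0.6109 0.2646] 0.0677 -16.59
side out [0.5499 0.2947] [0.6149 0.2742] 0.0682 -17.46
front in [0.5931 0.1987] [0.6114 0.2642] 0.0679 74.38
front in full [0.5931 0.1987] [0.614  0.2739] 0.078 74.5
window edge bottom? housing top front [0.6333 0.1995] [0.6455 0.2469] 0.0489 75.55
grey lid [0.6503 0.2024] [0.6602 0.2385] 0.0375 74.68
grey lid2 [0.6602 0.2385] [0.688  0.2305] 0.0289 -16.02
[0.576699   0.27447808] -16.478811
[0.603741   0.23542896] 73.63588
[0.5853684 0.2841595] -16.53446
corner [0.6121297 0.2639973]
```

>>> arm_command(deltas=[[[-0.3,-1.9,-1.3,0,0,0],[-0.3,-1.9,-1.3,0,0,0],[-0.3,-1.9,-1.3,0,0,0],[-0.3,-1.9,-1.3,0,0,0],[-0.3,-1.9,-1.3,0,0,0],[-0.3,-1.9,-1.3,0,0,0],[-0.3,-1.9,-1.3,0,0,0],[-0.3,-1.9,-1.3,0,0,0],[0,0,0,0,0,0],[0,0,0,0,0,0],[0,0,0,0,0,0]]])

```text
t: 2.78
tool_pos: [0.4876, -0.0541, 0.1735]
orientation: [1.841, 2.545, 0.001]
force: [-0.1, -0.8, 0.1]
opening: 0.0932
gripper_force: 0.0
```

>>> arm_command(deltas=[[[0.05,0.2,-2,0,0,0],[0,0,-2,0,0,0],[0,0,-2,0,0,0],[0,0,-2,0,0,0],[0,0,-2,0,0,0],[0,0,-1,0,0,0],[0,0,-1,0,0,0],[0,0,0,0,0,0],[0,0,0,0,0,0]]])

```text
t: 3.53
tool_pos: [0.4885, -0.0515, 0.0533]
orientation: [1.839, 2.547, 0.0]
force: [0.2, -0.8, 0.0]
opening: 0.0928
gripper_force: 0.0
```

>>> arm_command(deltas=[[[0,0,0,0,0,0],[0,0,0,0,0,0],[0,0,0,0,0,0],[0,0,0,0,0,0],[0,0,0,0,0,0],[0,0,0,0,0,0],[0,0,0,0,0,0],[0,0,0,0,0,0]]], gripper=-1, squeeze=8)

```text
t: 4.2
tool_pos: [0.4882, -0.0517, 0.0528]
orientation: [-1.839, -2.547, 0.0]
force: [0.2, -0.2, -0.3]
opening: 0.0446
gripper_force: 0.0
```

>>> arm_command(deltas=[[[0,0,0,0,0,0],[0,0,0,0,0,0],[0,0,0,0,0,0],[0,0,0,0,0,0],[0,0,0,0,0,0],[0,0,0,0,0,0]]])

```text
t: 4.7
tool_pos: [0.4881, -0.0517, 0.0527]
orientation: [-1.839, -2.547, 0.0]
force: [0.1, 0.9, -0.1]
opening: 0.0298
gripper_force: 8.0
```

>>> arm_command(deltas=[[[0,0,0,0,0,-5],[0,0,0,0,0,-5],[0,0,0,0,0,-5],[0,0,0,0,0,-5],[0,0,0,0,0,-5],[0,0,0,0,0,-5],[0,0,0,0,0,-5],[0,0,0,0,0,-5],[0,0,0,0,0,-5],[0,0,0,0,0,-5]]])

```text
t: 5.53
tool_pos: [0.4886, -0.0518, 0.053]
orientation: [2.746, 1.525, 0.001]
force: [1.4, -1.8, -0.5]
opening: 0.0296
gripper_force: 8.0
```

>>> arm_command(deltas=[[[0,0,0,0,0,-5],[0,0,0,0,0,-5],[0,0,0,0,0,-5],[0,0,0,0,0,-5],[0,0,0,0,0,-5],[0,0,0,0,0,-5],[0,0,0,0,0,-5],[0,0,0,0,0,-5],[0,0,0,0,0,-4.6],[0,0,0,0,0,0],[0,0,0,0,0,0],[0,0,0,0,0,0]]])

```text
t: 6.53
tool_pos: [0.4884, -0.0517, 0.0529]
orientation: [3.118, 0.38, 0.001]
force: [1.5, -0.3, -0.6]
opening: 0.0299
gripper_force: 8.0
```

```bash
python3 - <<'E'
from car import *
import pickle
s=monitor.read_state();o=s['orientation'];print(o,2*np.degrees(np.arctan2(o[1],o[0]))-90,s['q'],s['force'],s['wrist_torque'],s['gripper_force'])
m=eyes.camera_model('wrist');i=eyes.read_camera('wrist');cv2.imwrite('pics/w3.png',i);pickle.dump(m,open('w3.pkl','wb'))
E
```

```text
[3.11837750e+00 3.79990912e-01 7.06602937e-04] -76.10491258602518 [-2.09998628e-01 -1.56466044e-02  1.95499147e+00  6.38169992e-06
  1.20177411e+00  1.11828037e+00] [ 1.50879855 -0.2562456  -0.6476601 ] [-0.14668631 -0.30640282  0.01621077] 7.99906387925148
```

View pics/w3.png

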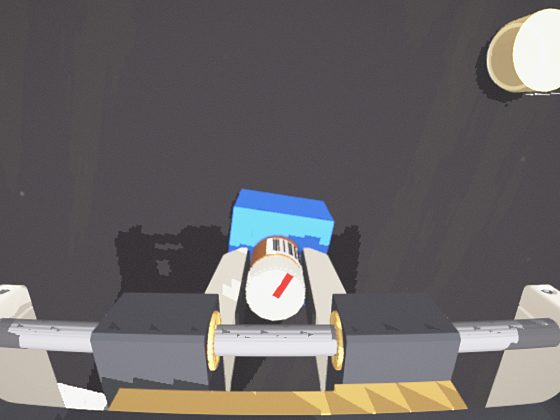

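```bash
python3 - <<'E'
from car import *
import pickle
m=pickle.load(open('w3.pkl','rb'));i=cv2.imread('pics/w3.png')
b,g,r=[i[...,k].astype(int) for k in range(3)]
red=((r>150)&(g<90)&(b<90)).astype(np.uint8);red[:265]=0;red[325:]=0;red[:,:240]=0;red[:,310:]=0
p=np.argwhere(red)[:,::-1];w=np.array([cast(m,*q,.084)[:2] for q in p]);d=cv2.fitLine(w.astype(np.float32),2,0,.01,.01).ravel();print(len(p),d,np.degrees(np.arctan2(d[1],d[0])),p.min(0),p.max(0))
e=[cast(m,u,v,.084)[:2] for u,v in((276,295),(291,276))];d=e[1]-e[0];print(e,np.degrees(np.arctan2(d[1],d[0])))
# carrier top face far edge
for a,c in[((234,206),(332,221)),((241,190),(328,202))]:
  for z in(.044,0):
    A,B=[cast(m,*q,z)[:2] for q in(a,c)];d=B-A;print(a,z,A,B,np.hypot(*d),np.degrees(np.arctan2(d[1],d[0])))
E
```

```text
154 [ 0.96192    -0.2733311   0.49091873 -0.05408096] -15.862582 [273 274] [291 297]
[array([ 0.48498286, -0.05229069]), array([ 0.49715783, -0.05680181])] -20.33087903344412
(234, 206) 0.044 [ 0.5123796  -0.02027415] [ 0.5172467  -0.07883892] 0.05876666556011248 -85.2492810957337
(234, 206) 0 [ 0.49798682 -0.01766565] [ 0.5040779  -0.09095832] 0.07354534495441502 -85.2492810957337
(241, 190) 0.044 [ 0.52280177 -0.02224815] [ 0.52796584 -0.07308934] 0.05110277770048545 -84.20021154480756
(241, 190) 0 [ 0.51102996 -0.02013608] [ 0.51749269 -0.08376284] 0.06395413757594512 -84.20021154480744
```

>>> arm_command(deltas=[[[0,0,0,0,0,0],[0,0,0,0,0,0],[0,0,0,0,0,0],[0,0,0,0,0,0],[0,0,0,0,0,0],[0,0,0,0,0,0],[0,0,0,0,0,-2],[0,0,0,0,0,-2],[0,0,0,0,0,-2],[0,0,0,0,0,-2],[0,0,0,0,0,0],[0,0,0,0,0,0]]], gripper=1)

```text
t: 7.58
tool_pos: [0.4881, -0.0517, 0.0528]
orientation: [-3.138, -0.159, 0.0]
force: [0.2, -0.2, 0.0]
opening: 0.0926
gripper_force: 0.0
```

>>> arm_command(deltas=[[[0,0,0,0,0,0],[0,0,0,0,0,0],[0,0,0,0,0,0]]])

```text
t: 7.83
tool_pos: [0.4881, -0.0517, 0.0528]
orientation: [3.138, 0.158, -0.0]
force: [0.4, -0.1, -1.1]
opening: 0.093
gripper_force: 0.0
```

```bash
python3 - <<'E'
from car import *
import pickle
m=eyes.camera_model('wrist');i=eyes.read_camera('wrist');cv2.imwrite('pics/w4.png',i);pickle.dump(m,open('w4.pkl','wb'))
c=i[170:350,180:390];cv2.imwrite('pics/c4.png',cv2.resize(c,None,fx=3,fy=3,interpolation=cv2.INTER_CUBIC));s=monitor.read_state();print(s['opening'])
E
```

```text
0.09275383368262245
```

View pics/c4.png

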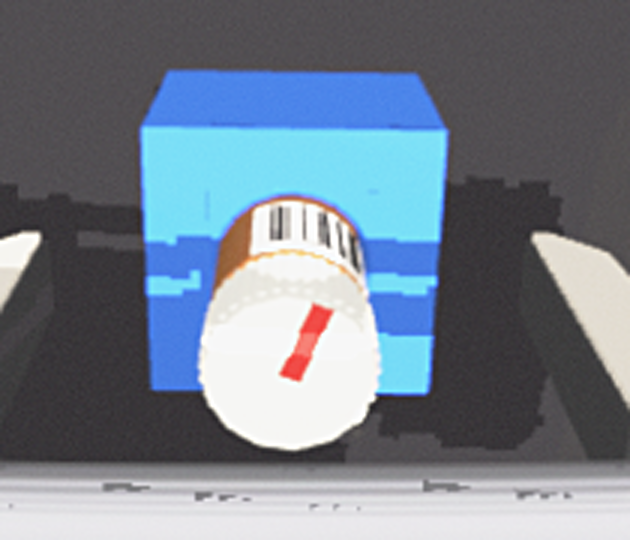

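>>> arm_command(deltas=[[[0,0,-1,0,0,0],[0,0,-1,0,0,0],[0,0,-1,0,0,0],[0,0,-0.45,0,0,0],[0,0,0,0,0,0],[0,0,0,0,0,0]]])

```text
t: 8.38
tool_pos: [0.4875, -0.0516, 0.0174]
orientation: [-3.137, -0.157, 0.003]
force: [0.6, 0.9, -0.5]
opening: 0.0928
gripper_force: 0.0
```

>>> arm_command(deltas=[[[0,0,0,0,0,0],[0,0,0,0,0,0],[0,0,0,0,0,0],[0,0,0,0,0,0],[0,0,0,0,0,0],[0,0,0,0,0,0],[0,0,0,0,0,0],[0,0,0,0,0,0],[0,0,0,0,0,0]]], gripper=-1, squeeze=25)

```text
t: 9.13
tool_pos: [0.4884, -0.0518, 0.0185]
orientation: [3.137, 0.157, 0.001]
force: [0.3, -1.4, 2.4]
opening: 0.0598
gripper_force: 25.0
```

>>> arm_command(deltas=[[[0.1,0.6,0,0,0,0],[0.2,1.2,0,0,0,-2],[0.2,1.2,0,0,0,-2],[0.2,1.2,0,0,0,-2],[0.2,1.2,0,0,0,-2],[0.2,1.2,0,0,0,-2],[0.2,1.2,0,0,0,-2],[0.2,1.2,0,0,0,-2],[0.2,1.2,0,0,0,-2],[0.2,1.2,0,0,0,-2],[0.2,1.2,0,0,0,-2],[0.2,1.2,0,0,0,-2]]])

```text
t: 10.13
tool_pos: [0.5113, 0.0867, 0.0185]
orientation: [3.109, -0.447, 0.0]
force: [-1.1, -4.7, 4.9]
opening: 0.0595
gripper_force: 25.0
```

>>> arm_command(deltas=[[[0.2,1.2,0,0,0,0],[0.2,1.2,0,0,0,0],[0.2,1.2,0,0,0,0],[0.2,1.2,0,0,0,0],[0.2,1.2,0,0,0,0],[0.2,1.2,0,0,0,0],[0.2,1.2,0,0,0,0],[0.2,1.2,0,0,0,0],[0.2,1.2,0,0,0,0],[0.2,1.2,0,0,0,0],[0.1,0.8,0,0,0,0],[0,0,0,0,0,0]]])

```text
t: 11.13
tool_pos: [0.5324, 0.2166, 0.0186]
orientation: [-3.109, 0.441, -0.001]
force: [-0.5, 5.0, 5.1]
opening: 0.0596
gripper_force: 25.0
```

```bash
cat > st.py <<'E'
from h import *
s=monitor.read_state();o=s['orientation'];p=s['tool_pos'];a=np.radians(-16.4);ex=np.array([np.cos(a),np.sin(a)]);ey=np.array([-ex[1],ex[0]])
d=p[:2]-np.array([.6121,.2640]);f=s['force']
print('t',s['t'],'p',p.round(4),'h',((2*np.degrees(np.arctan2(o[1],o[0]))-90+180)%360-180).round(2),'rel',(d@ex).round(4),(d@ey).round(4),'F',(f[:2]@ex).round(2),(f[:2]@ey).round(2),f[2].round(2),'M',s['wrist_torque'].round(2),'g',s['opening'],s['gripper_force'],'q6',s['q'][5])
E
python3 st.py
python3 - <<'E'
from h import *
import pickle
m=eyes.camera_model('wrist');i=eyes.read_camera('wrist');cv2.imwrite('pics/w5.png',i);pickle.dump(m,open('w5.pkl','wb'))
E
```

```text
t 11.1333 p [0.5324 0.2166 0.0186] h -106.14 rel -0.063 -0.068 F -1.89 4.63 5.14 M [0.8  0.02 0.02] g 0.059612921984368746 24.981296360492706 q6 2.148296070971363
```

View pics/w5.png

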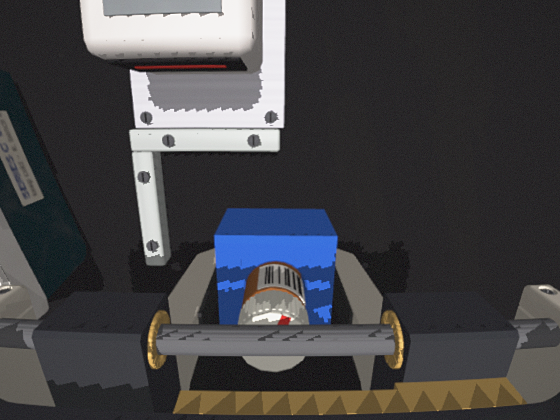

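```bash
cat > ed.py <<'E'
from h import *
import sys,pickle
def edge(i,m,a,b,z,ch=None,n=30,w=5):
    g=cv2.cvtColor(i,6).astype(np.float32) if ch is None else i[...,ch].astype(np.float32)
    a=np.array(a,float);b=np.array(b,float);d=(b-a)/np.hypot(*(b-a));nn=np.array([-d[1],d[0]]);o=np.linspace(-w,w,16*w+1);pts=[]
    for t in np.linspace(.08,.92,n):
        p=a+(b-a)*t+o[:,None]*nn
        v=cv2.remap(g,p[:,:1].astype(np.float32),p[:,1:].astype(np.float32),1)
        k=np.argmax(abs(np.gradient(cv2.GaussianBlur(v,(1,13),2).ravel())));pts.append(np.r_[cast(m,*p[k],z)[:2],p[k]])
    pts=np.array(pts);vx,vy,x,y=cv2.fitLine(np.float32(pts[:,:2]),cv2.DIST_HUBER,0,.001,.001).ravel()
    return np.array([x,y]),np.degrees(np.arctan(vy/vx))%180,pts[[0,-1],2:].round(1).tolist()
E
python3 - <<'E'
from ed import *
m=pickle.load(open('w5.pkl','rb'));i=cv2.imread('pics/w5.png')
for n,a,b,z in[('front in',(170,152),(276,151),.014),('side in',(161,155),(169,258),.014),('side out',(134,155),(147,260),.014),('front out',(134,130),(276,129),.014),('car top',(218,236),(334,236),.044),('car bot',(228,210),(326,210),0)]:print(n,edge(i,m,a,b,z))
E
```

```text
front in (array([0.60119796, 0.22633217], dtype=float32), np.float32(73.5812), [[178.5, 150.5], [267.5, 150.6]])
side in (array([0.57558894, 0.27008298], dtype=float32), np.float32(163.69902), [[160.6, 163.3], [170.4, 249.6]])
side out (array([0.5852945 , 0.28416172], dtype=float32), np.float32(163.50287), [[132.6, 163.7], [144.3, 251.8]])
front out (array([0.6175957 , 0.24036859], dtype=float32), np.float32(73.273865), [[145.3, 127.4], [264.6, 127.3]])
car top (array([0.55753285, 0.20896274], dtype=float32), np.float32(73.20968), [[227.3, 234.5], [324.7, 235.5]])
car bot (array([0.5559889 , 0.20371906], dtype=float32), np.float32(73.03704), [[235.8, 207.5], [318.2, 208.6]])
```

>>> arm_command(deltas=[[[0.35,0.2,0,0,0,0.35],[0.35,0.2,0,0,0,0],[0.35,0.2,0,0,0,0],[0.35,0.2,0,0,0,0],[0.35,0.2,0,0,0,0],[0.35,0.2,0,0,0,0],[0.35,0.2,0,0,0,0],[0.35,0.2,0,0,0,0],[0.35,0.2,0,0,0,0],[0.35,0.2,0,0,0,0],[0,0,0,0,0,0],[0,0,0,0,0,0]]])

```text
t: 12.18
tool_pos: [0.5667, 0.2339, 0.0186]
orientation: [3.111, -0.434, -0.002]
force: [-4.0, -1.8, 9.4]
opening: 0.0597
gripper_force: 25.0
```

```bash
python3 st.py
```

```text
t 12.1833 p [0.5667 0.2339 0.0186] h -105.89 rel -0.035 -0.0417 F -3.29 -2.85 9.38 M [-0.33  0.69  0.04] g 0.05967090061290595 24.9799445271492 q6 2.1559042273097497
```

>>> arm_command(deltas=[[[0.06,0.2,0,0,0,0],[0.06,0.2,0,0,0,0],[0.06,0.2,0,0,0,0],[0.03,0.1,0,0,0,0],[0.03,0.1,0,0,0,0],[0,0,0,0,0,0],[0,0,0,0,0,0]]])

```text
t: 12.77
tool_pos: [0.5696, 0.2411, 0.0186]
orientation: [3.11, -0.434, -0.0]
force: [-1.8, -4.9, 7.6]
opening: 0.0596
gripper_force: 25.0
```

```bash
python3 st.py
```

```text
t 12.7667 p [0.5696 0.2411 0.0186] h -105.9 rel -0.0343 -0.034 F -0.4 -5.19 7.64 M [-0.9   0.32  0.02] g 0.05961614279056654 24.978416562080383 q6 2.1670744719239634
```

>>> arm_command(deltas=[[[0.03,0.1,0,0,0,0],[0.03,0.1,0,0,0,0],[0,0,0,0,0,0],[0,0,0,0,0,0]]])

```text
t: 13.1
tool_pos: [0.5702, 0.243, 0.0186]
orientation: [3.11, -0.435, -0.0]
force: [-1.4, -6.0, 8.0]
opening: 0.0595
gripper_force: 25.0
```

```bash
python3 st.py
```

```text
t 13.1 p [0.5702 0.243  0.0186] h -105.91 rel -0.0342 -0.032 F 0.39 -6.14 8.0 M [-0.86  0.33 -0.04] g 0.05949841927576608 24.979601204395294 q6 2.1698672552070906
```

>>> arm_command(deltas=[[[0.03,0.1,0,0,0,0],[0.03,0.1,0,0,0,0],[0,0,0,0,0,0],[0,0,0,0,0,0]]])

```text
t: 13.43
tool_pos: [0.5708, 0.245, 0.0186]
orientation: [3.11, -0.434, -0.0]
force: [-1.9, -5.9, 8.1]
opening: 0.0598
gripper_force: 25.0
```

```bash
python3 st.py
```

```text
t 13.4333 p [0.5708 0.245  0.0186] h -105.9 rel -0.0342 -0.0299 F -0.16 -6.24 8.1 M [-0.88  0.32 -0.02] g 0.059810057470812666 24.97985154390335 q6 2.1725718038024158
```

>>> arm_command(deltas=[[[0.03,0.1,0,0,0,0],[0,0,0,0,0,0],[0,0,0,0,0,0]]])

```text
t: 13.68
tool_pos: [0.5708, 0.2451, 0.0186]
orientation: [3.108, -0.435, -0.001]
force: [-3.9, -11.1, 11.1]
opening: 0.0597
gripper_force: 25.0
```

```bash
python3 st.py
```

```text
t 13.6833 p [0.5708 0.2451 0.0186] h -105.92 rel -0.0342 -0.0298 F -0.66 -11.72 11.13 M [-1.63  0.64  0.01] g 0.05972995025027351 24.983879327774048 q6 2.1740415835247733
```

>>> arm_command(deltas=[[[0.1,-0.03,0,0,0,0],[0.1,-0.03,0,0,0,0],[0.1,-0.03,0,0,0,0],[0,0,0,0,0,0],[0,0,0,0,0,0]]])

```text
t: 14.1
tool_pos: [0.5713, 0.2448, 0.0185]
orientation: [3.108, -0.434, -0.009]
force: [-15.5, -8.3, 20.4]
opening: 0.0598
gripper_force: 25.0
```

```bash
python3 st.py
```

```text
t 14.1 p [0.5713 0.2448 0.0185] h -105.9 rel -0.0337 -0.0299 F -12.49 -12.32 20.43 M [-1.33  2.68 -0.09] g 0.05983865050061337 25.017400681972504 q6 2.171181679237003
```

>>> arm_command(deltas=[[[0.1,-0.03,0,0,0,0],[0.1,-0.03,0,0,0,0],[0,0,0,0,0,0],[0,0,0,0,0,0]]])

```text
t: 14.43
tool_pos: [0.5717, 0.2446, 0.0185]
orientation: [3.108, -0.433, -0.014]
force: [-23.8, -6.8, 26.7]
opening: 0.0602
gripper_force: 25.0
```

```bash
python3 st.py
```

```text
t 14.4333 p [0.5717 0.2446 0.0185] h -105.88 rel -0.0333 -0.03 F -20.9 -13.25 26.69 M [-1.33  4.11 -0.15] g 0.06018700646605918 25.018959939479828 q6 2.1692592535237063
```

```bash
python3 - <<'E'
from ed import *
m=eyes.camera_model('wrist');i=eyes.read_camera('wrist');cv2.imwrite('pics/w6.png',i);pickle.dump(m,open('w6.pkl','wb'))
# column profile scans (BGR classes) to find carrier front and stop edge
for u in(230,250,270,290,310):
    c=i[60:300,u].astype(int);cl=''.join('B' if b-r>60 else 'W' if min(b,g,r)>130 else 'G' if min(b,g,r)>75 else '.' for b,g,r in c)
    out=[];s=0
    for k in range(1,len(cl)+1):
        if k==len(cl) or cl[k]!=cl[s]:
            out.append(f'{cl[s]}{60+s}-{60+k-1}');s=k
    print(u,' '.join(o for o in out))
def proj(P):
    R=cv2.Rodrigues(m['rvec'])[0];return cv2.projectPoints(np.float64([P]),m['rvec'],m['tvec'],np.array([[m['fx'],0,m['cx']],[0,m['fy'],m['cy']],[0,0,1.]]),np.array([m['k1'],0,0,0]))[0].ravel()
a=np.radians(-16.4);ex=np.array([np.cos(a),np.sin(a)]);ey=np.array([-ex[1],ex[0]])
for z in(.014,0,.044):
  for y in(-.01,-.03,-.05): print(z,y,proj(np.r_[np.array([.6121,.264])+y*ey,z]))
E
```

```text
230 W60-138 G139-141 .142-144 G145-160 W161-178 G179-182 W183-202 G203-203 .204-209 B210-299
250 W60-138 G139-141 .142-144 G145-161 W162-179 G180-182 W183-202 G203-203 .204-209 B210-234 .235-235 B236-272 .273-299
270 W60-105 G106-106 W107-139 G140-141 .142-144 G145-162 W163-179 G180-182 W183-202 G203-203 .204-209 B210-262 .263-264 G265-266 .267-284 G285-287 .288-290 G291-299
290 W60-139 G140-141 .142-145 G146-163 W164-179 G180-182 W183-203 .204-209 B210-234 .235-235 B236-264 .265-268 G269-278 .279-287 G288-290 .291-294 G295-298 W299-299
310 W60-140 G141-142 .143-145 G146-161 W162-179 G180-183 W184-203 .204-209 B210-299
0.014 -0.01 [240.60576295 203.52643871]
0.014 -0.03 [275.77521297 203.78364616]
0.014 -0.05 [310.87461679 204.05092789]
0 -0.01 [242.87541427 196.87198597]
0 -0.03 [275.59062549 197.11259904]
0 -0.05 [308.24617515 197.3717751 ]
0.044 -0.01 [234.39017762 221.78779342]
0.044 -0.03 [276.28154347 222.09334745]
0.044 -0.05 [318.06928627 222.36889508]
```

```bash
python3 - <<'E'
from ed import *
m=pickle.load(open('w6.pkl','rb'));R=cv2.Rodrigues(m['rvec'])[0];c=-R.T@m['tvec']
a=np.radians(-16.4);ex=np.array([np.cos(a),np.sin(a)]);ey=np.array([-ex[1],ex[0]])
o=np.array([.6121,.264]);print('cam',(c[:2]-o)@ex,c[2])
for n,v,z in[('stop',203.5,.014),('blue',209.7,0),('blue',209.7,.014),('top',235,.044)]:print(n,z,((cast(m,275,v,z)[:2]-o)@ex))
i=cv2.imread('pics/w6.png')
for v in(234.5,): print(edge(i,m,(225,v),(325,v+.5),.044,2),edge(i,m,(225,209.7),(325,209.7),0,0),edge(i,m,(225,203.5),(325,203.7),.014))
E
```

```text
cam 0.05171252775996385 0.18386903603527754
stop 0.014 0.00016510419098459024
blue 0 -0.008095345443770052
blue 0.014 -0.0035415051512064947
top 0.044 -0.006663781812992826
(array([0.59678507, 0.23692217], dtype=float32), np.float32(74.256226), [[233.0, 236.4], [317.0, 235.6]]) (array([0.5964005 , 0.23671229], dtype=float32), np.float32(74.0411), [[233.0, 208.6], [317.0, 208.6]]) (array([0.6057449 , 0.24192296], dtype=float32), np.float32(73.96685), [[233.0, 203.5], [317.0, 203.6]])
```

>>> arm_command(deltas=[[[0,0,0.05,0,0,0],[0,0,0.05,0,0,0],[0,0,0,0,0,0],[0,0,0,0,0,0]]])

```text
t: 14.82
tool_pos: [0.5717, 0.2446, 0.0186]
orientation: [3.108, -0.433, -0.014]
force: [-19.4, -6.4, 18.1]
opening: 0.0601
gripper_force: 25.0
```

```bash
python3 st.py
```

```text
t 14.8167 p [0.5717 0.2446 0.0186] h -105.88 rel -0.0333 -0.03 F -16.82 -11.6 18.12 M [-1.09  3.34 -0.09] g 0.060084051952308704 25.00953108072281 q6 2.1692336028876102
```

>>> arm_command(deltas=[[[0,0,0.05,0,0,0],[0,0,0.05,0,0,0],[0,0,0.05,0,0,0],[0,0,0,0,0,0],[0,0,0,0,0,0]]])

```text
t: 15.23
tool_pos: [0.5726, 0.2443, 0.0186]
orientation: [3.108, -0.434, -0.011]
force: [-8.6, -3.9, 3.4]
opening: 0.0594
gripper_force: 25.0
```

```bash
python3 st.py
```

```text
t 15.2333 p [0.5726 0.2443 0.0186] h -105.88 rel -0.0324 -0.0301 F -7.14 -6.17 3.4 M [-0.74  1.57  0.  ] g 0.05939502062777593 24.993607699871063 q6 2.169117246813426
```

>>> arm_command(deltas=[[[0.1,-0.03,0,0,0,0],[0.1,-0.03,0.02,0,0,0],[0.1,-0.03,0,0,0,0],[0,0,0,0,0,0],[0,0,0,0,0,0]]])

```text
t: 15.65
tool_pos: [0.5758, 0.2433, 0.0186]
orientation: [3.108, -0.434, -0.01]
force: [-7.0, -4.2, 0.6]
opening: 0.0597
gripper_force: 25.0
```

```bash
python3 st.py
```

```text
t 15.65 p [0.5758 0.2433 0.0186] h -105.89 rel -0.029 -0.0301 F -5.56 -6.05 0.63 M [-0.76  1.18 -0.05] g 0.05973292399651874 24.990257620811462 q6 2.166311198062822
```

>>> arm_command(deltas=[[[0.1,-0.03,0,0,0,0],[0.1,-0.03,0,0,0,0],[0.1,-0.03,0,0,0,0],[0,0,0,0,0,0],[0,0,0,0,0,0]]])

```text
t: 16.07
tool_pos: [0.5785, 0.2425, 0.0186]
orientation: [3.108, -0.434, -0.011]
force: [-9.3, -3.9, 1.8]
opening: 0.0599
gripper_force: 25.0
```

```bash
python3 st.py
```

```text
t 16.0667 p [0.5785 0.2425 0.0186] h -105.9 rel -0.0262 -0.0301 F -7.86 -6.42 1.84 M [-0.7   1.5  -0.08] g 0.059901353297706544 24.991351068019867 q6 2.163506064098641
```

>>> arm_command(deltas=[[[0.1,-0.03,0,0,0,0],[0,0,0,0,0,0],[0,0,0,0,0,0]]])

```text
t: 16.32
tool_pos: [0.5786, 0.2425, 0.0187]
orientation: [3.108, -0.434, -0.014]
force: [-12.3, -2.6, 7.2]
opening: 0.0601
gripper_force: 25.0
```

```bash
python3 st.py
```

```text
t 16.3167 p [0.5786 0.2425 0.0187] h -105.89 rel -0.0261 -0.0301 F -11.07 -6.0 7.25 M [-0.53  2.31 -0.14] g 0.0600768244464943 24.996414184570312 q6 2.162576673650251
```

>>> arm_command(deltas=[[[0,0,0.05,0,0,0],[0.1,-0.03,0.05,0,0,0],[0.03,0.1,0,0,0,0],[0.1,-0.03,0,0,0,0],[0.03,0.1,0,0,0,0],[0,0,0,0,0,0],[0,0,0,0,0,0]]], squeeze=40)

```text
t: 16.9
tool_pos: [0.5788, 0.2426, 0.0188]
orientation: [3.105, -0.434, -0.022]
force: [-21.8, -9.1, 12.0]
opening: 0.0595
gripper_force: 40.0
```

```bash
python3 st.py; python3 - <<'E'
from ed import *
m=eyes.camera_model('wrist');i=eyes.read_camera('wrist');cv2.imwrite('pics/w7.png',i)
a=np.radians(-16.4);ex=np.array([np.cos(a),np.sin(a)]);o=np.array([.6121,.264])
for u in(230,250,270,290,310):
    c=i[150:300,u].astype(int);cl=''.join('B' if b-r>60 else 'W' if min(b,g,r)>130 else 'G' if min(b,g,r)>75 else '.' for b,g,r in c)
    out=[];s=0
    for k in range(1,len(cl)+1):
        if k==len(cl) or cl[k]!=cl[s]: out.append(f'{cl[s]}{150+s}-{150+k-1}');s=k
    print(u,' '.join(out))
for v in range(225,245,4):print(v,((cast(m,275,v,.014)[:2]-o)@ex).round(4),((cast(m,275,v,.044)[:2]-o)@ex).round(4))
E
```

```text
t 16.9 p [0.5788 0.2426 0.0188] h -105.9 rel -0.0259 -0.03 F -18.38 -14.87 12.02 M [-1.47  3.95 -0.28] g 0.05950591562071199 40.01230001449585 q6 2.1635922649349246
230 W150-158 G159-160 .161-163 G164-172 W173-190 G191-194 W195-214 G215-215 B216-299
250 W150-159 G160-161 .162-164 G165-173 W174-191 G192-195 W196-214 G215-215 B216-272 .273-299
270 W150-159 G160-161 .162-164 G165-174 W175-191 G192-195 W196-215 B216-262 .263-264 G265-266 .267-283 G284-287 .288-290 G291-296 W297-299
290 W150-159 G160-161 .162-164 G165-175 W176-191 G192-195 W196-215 .216-216 B217-264 .265-268 G269-278 .279-286 G287-290 .291-294 G295-299
310 W150-160 G161-161 .162-164 G165-176 W177-191 G192-195 W196-215 .216-216 B217-299
225 -0.0056 0.0059
229 -0.0082 0.0039
233 -0.0107 0.0018
237 -0.0132 -0.0003
241 -0.0158 -0.0024
```

>>> arm_command(deltas=[[[0,0,0.05,0,0,-0.2],[0,0,0.05,0,0,0],[0.03,0.1,0,0,0,0],[0,0,0,0,0,0],[0,0,0,0,0,0]]])

```text
t: 17.37
tool_pos: [0.5788, 0.2427, 0.0189]
orientation: [3.102, -0.439, -0.022]
force: [-19.4, -11.7, 7.9]
opening: 0.0597
gripper_force: 40.0
```

```bash
python3 st.py
```

```text
t 17.3667 p [0.5788 0.2427 0.0189] h -106.09 rel -0.0259 -0.0299 F -15.32 -16.68 7.85 M [-2.    3.57 -0.01] g 0.05973028915667073 39.99764800071716 q6 2.1682165001640312
```

```bash
cat >> st.py <<'E'
z=cv2.Rodrigues(np.array(o,float))[0][:,2];print('toolz along ex,ey (deg)',np.degrees(z[:2]@ex).round(2),np.degrees(z[:2]@ey).round(2))
E
python3 st.py
```

```text
t 17.3667 p [0.5788 0.2427 0.0189] h -106.09 rel -0.0259 -0.0299 F -15.32 -16.68 7.85 M [-2.    3.57 -0.01] g 0.05973028915667073 39.99764800071716 q6 2.1682165001640312
toolz along ex,ey (deg) -0.74 -0.59
```

>>> arm_command(deltas=[[[0,0,0,0.2,-0.45,0],[0,0,0,0.15,-0.45,0],[0,0,0,0,0,0],[0,0,0,0,0,0]]])

```text
t: 17.7
tool_pos: [0.5788, 0.2426, 0.0186]
orientation: [3.11, -0.44, 0.001]
force: [-17.7, -9.6, 4.6]
opening: 0.0598
gripper_force: 40.0
```

```bash
python3 st.py
```

```text
t 17.7 p [0.5788 0.2426 0.0186] h -106.11 rel -0.0259 -0.0299 F -14.29 -14.25 4.59 M [-2.33  3.48 -0.33] g 0.059810839791474286 39.990039467811584 q6 2.1675984887457904
toolz along ex,ey (deg) 0.03 -0.0
```

>>> arm_command(deltas=[[[0.05,0.03,0,0.1,-0.2,-0.15],[0.08,0.04,0.03,0.05,-0.2,0],[0,0,0,0,0,0],[0,0,0,0,0,0],[0,0,0,0,0,0]]])

```text
t: 18.12
tool_pos: [0.5789, 0.2426, 0.0186]
orientation: [-3.109, 0.444, -0.007]
force: [-22.6, -12.6, 10.3]
opening: 0.0595
gripper_force: 40.0
```

```bash
python3 st.py
```

```text
t 18.1167 p [0.5789 0.2426 0.0186] h -106.25 rel -0.0258 -0.0299 F -18.14 -18.51 10.29 M [-3.1   4.59 -0.32] g 0.05954809064404003 39.99224245548248 q6 2.1703252522720073
toolz along ex,ey (deg) 0.25 0.13
```

```bash
python3 - <<'E'
from ed import *
m=eyes.camera_model('wrist');i=eyes.read_camera('wrist');cv2.imwrite('pics/w8.png',i)
a=np.radians(-16.4);ex=np.array([np.cos(a),np.sin(a)]);ey=np.array([-ex[1],ex[0]]);o=np.array([.6121,.264])
def sh(n,L):d=L[0]-o;print(n,'rel',(d@ex).round(4),(d@ey).round(4),'ang',L[1],L[2])
b,g,r=[i[...,k].astype(int) for k in range(3)]
for u in(215,225,235,245,255,265,275,285,295,305,315,325,335):
    col=(b-r)[190:260,u];w=i[190:260,u].min(1).astype(int)
    ks=np.where(col>60)[0];kw=np.where(w[:(ks[0] if len(ks) else 70)]>130)[0]
    print(u,190+ks[0] if len(ks) else None,190+kw[-1] if len(kw) else None, w[ks[0]-3:ks[0]+2] if len(ks) else '', end=' | ')
print()
for v in(225,230,240,250):
    row=(b-r)[v];ks=np.where(row[180:380]>60)[0]+180;print(v,ks.min(),ks.max(),i[v,ks.min()-8:ks.min()+2].tolist())
rr=i[216:250,275,:].tolist();print(rr)
sh('stop in',edge(i,m,(230,215.5),(320,216),.014,2,w=4))
sh('stop out',edge(i,m,(230,195),(320,196),.014,1,w=4))
E
```

```text
215 235 233 [196 144  61  33  43] | 225 216 214 [198 183 129  48  26] | 235 216 215 [201 184 132  51  32] | 245 216 215 [198 186 132  52  28] | 255 216 215 [200 186 136  52  31] | 265 216 215 [198 187 139  54  30] | 275 217 215 [191 142  59  25  32] | 285 217 215 [190 144  74  29  32] | 295 217 215 [192 145  71  30  33] | 305 217 215 [190 147  73  29  30] | 315 217 215 [190 150  74  29  35] | 325 217 215 [195 169 111  41  30] | 335 235 215 [31 31 31 37 50] | 
225 221 330 [[204, 208, 204], [203, 208, 204], [207, 209, 207], [207, 211, 207], [205, 212, 207], [203, 206, 204], [173, 165, 160], [121, 80, 64], [111, 52, 25], [112, 55, 33]]
230 218 333 [[191, 198, 192], [198, 204, 201], [199, 203, 200], [206, 209, 206], [206, 210, 209], [209, 215, 211], [195, 196, 192], [147, 126, 115], [112, 57, 38], [113, 53, 26]]
240 214 337 [[183, 188, 183], [203, 207, 204], [187, 189, 186], [93, 91, 92], [85, 81, 81], [90, 85, 88], [83, 84, 85], [80, 72, 71], [139, 72, 44], [208, 103, 52]]
250 215 335 [[99, 103, 104], [100, 104, 105], [95, 101, 104], [95, 102, 107], [95, 102, 105], [95, 103, 109], [88, 99, 105], [129, 105, 101], [189, 100, 62], [208, 99, 49]]
[[109, 73, 59], [112, 53, 25], [115, 60, 32], [115, 60, 34], [115, 59, 33], [116, 59, 29], [115, 58, 32], [115, 56, 27], [111, 54, 25], [115, 59, 35], [114, 57, 32], [116, 59, 35], [115, 58, 32], [115, 58, 34], [115, 57, 34], [113, 56, 28], [116, 57, 33], [115, 60, 37], [115, 58, 35], [115, 59, 35], [172, 87, 47], [209, 105, 56], [206, 102, 55], [206, 105, 55], [205, 104, 54], [202, 101, 48], [203, 100, 50], [207, 106, 56], [205, 101, 52], [205, 104, 53], [204, 103, 54], [203, 100, 50], [201, 99, 49], [204, 100, 50]]
stop in rel 0.0003 -0.0337 ang 73.766136 [[237.2, 215.4], [312.8, 215.5]]
stop out rel 0.0121 -0.0272 ang 73.659645 [[237.2, 191.6], [312.8, 196.3]]
```

```bash
python3 - <<'E'
from ed import *
m=eyes.camera_model('wrist');i=cv2.imread('pics/w8.png')
a=np.radians(-16.4);ex=np.array([np.cos(a),np.sin(a)]);ey=np.array([-ex[1],ex[0]]);o=np.array([.6121,.264])
def sub(us,v0,v1,ch,thr,z):
    P=[]
    for u in us:
        c=i[v0:v1,u,ch].astype(float)-thr;k=np.where(np.diff(np.sign(c))!=0)[0]
        if len(k):k=k[0];P.append(cast(m,u,v0+k+c[k]/(c[k]-c[k+1]),z)[:2])
    P=np.array(P);L=cv2.fitLine(np.float32(P),2,0,.001,.001).ravel();return np.degrees(np.arctan(L[1]/L[0])),((L[2:]-o)@ex).round(4),len(P)
us=range(222,332,2)
print('car top',sub(us,226,246,0,160,.044));print('stop in',sub(us,208,222,2,100,.014))
E
```

```text
car top (np.float32(73.86761), np.float64(-0.0001), 55)
stop in (np.float32(74.347), np.float64(0.0008), 55)
```

>>> arm_command(deltas=[[[0,0,0,0,0,0.4],[0,0,0,0,0,0],[0,0,0,0,0,0],[0,0,0,0,0,0]]])

```text
t: 18.5
tool_pos: [0.5789, 0.2426, 0.0186]
orientation: [-3.109, 0.435, -0.007]
force: [-23.0, -13.5, 10.8]
opening: 0.0597
gripper_force: 40.1
```

```bash
python3 st.py
```

```text
t 18.5 p [0.5789 0.2426 0.0186] h -105.92 rel -0.0258 -0.0299 F -18.23 -19.4 10.8 M [-2.97  4.57 -1.1 ] g 0.05969667216828408 40.0711190700531 q6 2.16391870300401
toolz along ex,ey (deg) 0.23 0.15
```

>>> arm_command(deltas=[[[0,0,0,0,0,0.4],[0,0,0,0,0,0],[0,0,0,0,0,0],[0,0,0,0,0,0]]])

```text
t: 18.83
tool_pos: [0.5789, 0.2426, 0.0186]
orientation: [-3.111, 0.424, -0.007]
force: [-24.2, -12.6, 10.6]
opening: 0.06
gripper_force: 40.2
```

```bash
python3 st.py
```

```text
t 18.8333 p [0.5789 0.2426 0.0186] h -105.54 rel -0.0258 -0.0299 F -19.65 -18.96 10.63 M [-2.97  4.55 -1.42] g 0.05996569706315263 40.17802834510803 q6 2.1570522728226296
toolz along ex,ey (deg) 0.22 0.16
```

>>> arm_command(deltas=[[[0,0,0,0,0.2,-0.45],[0,0,0,-0.1,0,-0.4],[0,0,0,0,0,0],[0,0,0,0,0,0],[0,0,0,0,0,0]]])

```text
t: 19.25
tool_pos: [0.5791, 0.2427, 0.0186]
orientation: [3.109, -0.445, 0.003]
force: [-22.7, -13.2, 8.4]
opening: 0.0596
gripper_force: 40.0
```

```bash
python3 st.py
```

```text
t 19.25 p [0.5791 0.2427 0.0186] h -106.29 rel -0.0257 -0.0298 F -18.09 -19.07 8.39 M [-2.64  4.32 -0.05] g 0.059645885004884255 39.99966502189636 q6 2.1714406879155663
toolz along ex,ey (deg) 0.1 -0.01
```

>>> arm_command(deltas=[[[0.06,0.03,0.02,0.05,-0.1,0],[0.06,0.04,0.02,0.05,-0.1,0],[0,0,0,0,0,0],[0,0,0,0,0,0],[0,0,0,0,0,0],[0,0,0,0,0,0]]])

```text
t: 19.75
tool_pos: [0.5791, 0.2427, 0.0186]
orientation: [-3.11, 0.445, -0.004]
force: [-27.5, -16.6, 12.4]
opening: 0.0596
gripper_force: 40.0
```

```bash
python3 st.py; python3 - <<'E'
from ed import *
m=eyes.camera_model('wrist');i=eyes.read_camera('wrist');cv2.imwrite('pics/w9.png',i)
b,g,r=[i[...,k].astype(int) for k in range(3)]
red=((r>130)&(g<100)&(b<100)).astype(np.uint8);red[:255]=0;red[400:]=0;red[:,:220]=0;red[:,340:]=0
n,l,st,ce=cv2.connectedComponentsWithStats(red);print(st[1:][st[1:,4]>10])
p=np.argwhere(red)[:,::-1];w=np.array([cast(m,*q,.084)[:2] for q in p]);d=cv2.fitLine(w.astype(np.float32),2,0,.01,.01).ravel();print(len(p),d,np.degrees(np.arctan(d[1]/d[0])))
for a,z in(((-.0257-.0043,-.03),.084),):
  pass
white=((i.min(2)>170)).astype(np.uint8);white[:240]=0
n,l,st,ce=cv2.connectedComponentsWithStats(white[:,:]);
for k in range(1,n):
  if st[k,4]>80:print('W',st[k],ce[k],cast(m,*ce[k],.084)[:2])
E
```

```text
t 19.75 p [0.5791 0.2427 0.0186] h -106.28 rel -0.0257 -0.0298 F -21.68 -23.66 12.42 M [-3.29  5.16 -0.03] g 0.05963191498900729 40.001640021800995 q6 2.171308515183218
toolz along ex,ey (deg) 0.14 0.03
[[256 288  42  10  64]
 [281 315  11   6  43]]
112 [0.9758998  0.21821909 0.5934677  0.2370831 ] 12.604452
W [   0  240   60   80 2963] [ 29.02801215 273.2956463 ] [0.63052768 0.32567861]
W [255 312  28  10 169] [269.73964497 316.29585799] [0.58816451 0.24231791]
```

>>> arm_command(deltas=[[[-0.12,-0.07,-0.1,-0.1,0.3,0],[-0.12,-0.07,-0.1,-0.1,0.3,0],[-0.12,-0.07,-0.1,-0.1,0.3,0],[-0.12,-0.07,-0.1,-0.1,0.3,0],[-0.25,-0.14,-0.05,-0.1,0.1,0],[-0.4,-0.22,0,0,0,0],[-0.6,-0.33,0,0,0,0],[-0.8,-0.44,0,0,0,0],[-0.8,-0.44,0,0,0,0],[-0.6,-0.33,0,0,0,0],[0,0,0,0,0,0],[0,0,0,0,0,0]]])

```text
t: 20.8
tool_pos: [0.5484, 0.2253, 0.0187]
orientation: [3.109, -0.446, -0.002]
force: [0.2, -0.2, -3.0]
opening: 0.0596
gripper_force: 40.0
```

```bash
python3 st.py
```

```text
t 20.8 p [0.5484 0.2253 0.0187] h -106.32 rel -0.0502 -0.0551 F 0.3 -0.15 -3.05 M [ 0.08 -0.04 -0.03] g 0.05963393876300762 39.99482810497284 q6 2.1590449331306445
toolz along ex,ey (deg) -0.05 -0.03
```

>>> arm_command(deltas=[[[0,0,0,0,0,0],[0,0,0,0,0,0],[0,0,0,0,0,0],[0,0,0,0,0,0],[0,0,0,0,0,0],[0,0,0,0,0,0],[-0.4,0.1,0.5,0,0,0],[0,0,1,0,0,0],[0,0,1,0,0,0],[0,0,0.9,0,0,0],[0,0,0,0,0,0],[0,0,0,0,0,0]]], gripper=1, squeeze=8)

```text
t: 21.8
tool_pos: [0.5463, 0.2271, 0.0548]
orientation: [-3.109, 0.446, -0.004]
force: [-0.8, 0.6, -0.3]
opening: 0.0929
gripper_force: 0.0
```

```bash
python3 st.py; cat > stripe.py <<'E'
from ed import *
m=eyes.camera_model('wrist');i=eyes.read_camera('wrist');cv2.imwrite('pics/w_stripe.png',i)
b,g,r=[i[...,k].astype(int) for k in range(3)]
red=((r>150)&(g<100)&(b<100)).astype(np.uint8);red[:255]=0;red[400:]=0;red[:,:200]=0;red[:,360:]=0
n,l,st,ce=cv2.connectedComponentsWithStats(red);print(st[1:][st[1:,4]>10].tolist())
k=1+np.argmax(st[1:,4]);p=np.argwhere(l==k)[:,::-1];w=np.array([cast(m,*q,.084)[:2] for q in p]);d=cv2.fitLine(w.astype(np.float32),2,0,.01,.01).ravel();print('stripe',len(p),np.degrees(np.arctan(d[1]/d[0])),d[2:])
wh=(i.min(2)>200).astype(np.uint8)|(l==k);wh[:225]=0;n,l2,st,ce=cv2.connectedComponentsWithStats(wh.astype(np.uint8))
for j in range(1,n):
  if st[j,4]>300:print('white',st[j].tolist(),ce[j],cast(m,*ce[j],.084)[:2])
u=[ (b-r)[200:260,x] for x in(230,320)]
E
python3 stripe.py
```

```text
t 21.8 p [0.5463 0.2271 0.0548] h -106.31 rel -0.0527 -0.054 F -0.91 0.35 -0.28 M [0.07 0.02 0.02] g 0.09290103038031108 0.0 q6 2.162796726797916
toolz along ex,ey (deg) 0.14 0.09
[[282, 265, 8, 7, 39], [274, 282, 10, 10, 45]]
stripe 45 -53.916206 [0.5458964  0.22575624]
white [0, 225, 92, 67, 4718] [ 39.24459517 258.37749046] [0.59366796 0.3380562 ]
white [247, 282, 59, 12, 453] [275.4415011  287.21412804] [0.5458279  0.22713328]
```

```bash
python3 - <<'E'
from ed import *
m=eyes.camera_model('wrist');i=cv2.imread('pics/w_stripe.png')
b,g,r=[i[...,k].astype(int) for k in range(3)]
red=((r-np.maximum(g,b)>60)).astype(np.uint8);red[:258]=0;red[300:]=0;red[:,:240]=0;red[:,310:]=0
cs,l,st,ce=cv2.connectedComponentsWithStats(red);print(st[1:].tolist())
p=np.argwhere(red)[:,::-1];w=np.array([cast(m,*q,.084)[:2] for q in p]);d=cv2.fitLine(w.astype(np.float32),2,0,.01,.01).ravel();print(len(p),np.degrees(np.arctan(d[1]/d[0])),d[2:])
# cap: white-ish/non-blue outline
for v in range(240,330,10):
    row=i[v,225:330].astype(int);k=np.where((row.min(1)>110))[0]+225;print(v,k.min() if len(k) else None,k.max() if len(k) else None,end='; ')
print([i[v,278].tolist() for v in range(262,296,4)])
E
```

```text
[[273, 265, 17, 27, 197]]
197 -36.212288 [0.54992723 0.22264482]
240 264 290; 250 263 292; 260 254 301; 270 252 300; 280 249 303; 290 247 305; 300 252 300; 310 263 290; 320 None None; [[145, 156, 159], [242, 245, 246], [134, 142, 144], [116, 124, 143], [34, 35, 125], [37, 41, 129], [53, 59, 234], [52, 58, 239], [138, 146, 148]]
```

>>> arm_command(deltas=[[[0,0,0,0,0,0],[0,0,0,0,0,0],[0,0,0,0,0,0],[0,0,0,0,0,0],[0,0,0,0,0,0],[0,0,0,0,0,0],[0,0,0,0,0,0],[0,0,0,0,0,0],[0,0,0,0,0,0],[0,0,0,0,0,0],[0,0,0,0,0,0],[0,0,0,0,0,0]]], gripper=-1)

```text
t: 22.85
tool_pos: [0.5452, 0.2267, 0.0531]
orientation: [3.11, -0.446, 0.0]
force: [-0.7, 0.6, -0.6]
opening: 0.0298
gripper_force: 8.0
```

>>> arm_command(deltas=[[[0,0,0,0,0,0],[0,0,0,0,0,3],[0,0,0,0,0,3],[0,0,0,0,0,3],[0,0,0,0,0,3],[0,0,0,0,0,3],[0,0,0,0,0,3],[0,0,0,0,0,2.5],[0,0,0,0,0,0],[0,0,0,0,0,0]]])

```text
t: 23.68
tool_pos: [0.5452, 0.2267, 0.0532]
orientation: [3.14, 0.113, 0.0]
force: [-0.6, 0.5, -0.4]
opening: 0.0296
gripper_force: 8.0
```

>>> arm_command(deltas=[[[0,0,0,0,0,0],[0,0,0,0,0,0],[0,0,0,0,0,0],[0,0,0,0,0,0],[0,0,0,0,0,0],[0,0,0,0,0,0],[0,0,0,0,0,0],[0,0,0,0,0,0]]], gripper=1)

```text
t: 24.35
tool_pos: [0.5452, 0.2268, 0.0532]
orientation: [-3.139, -0.115, -0.0]
force: [-1.0, 0.2, 0.1]
opening: 0.0787
gripper_force: 0.0
```

```bash
python3 st.py; cat > s2.py <<'E'
from ed import *
m=eyes.camera_model('wrist');i=eyes.read_camera('wrist');cv2.imwrite('pics/w_s2.png',i)
b,g,r=[i[...,k].astype(int) for k in range(3)]
red=((r-np.maximum(g,b)>60)).astype(np.uint8);red[:258]=0;red[325:]=0;red[:,:230]=0;red[:,320:]=0
n,l,st,ce=cv2.connectedComponentsWithStats(red);print(st[1:].tolist())
p=np.argwhere(l==1+np.argmax(st[1:,4]))[:,::-1];w=np.array([cast(m,*q,.084)[:2] for q in p]);d=cv2.fitLine(w.astype(np.float32),2,0,.01,.01).ravel();print('stripe',len(p),np.degrees(np.arctan(d[1]/d[0])),d[2:])
# carrier front top edge: dark blue (front face) to bright blue (top)
P=[];V=[]
for u in range(200,350,3):
    c=b[180:262,u].astype(float);q=(b-r)[180:262,u]
    k=np.where((q[1:]>60)&(c[1:]>c[:-1]))[0]
    ks=np.where((c[:-1]<160)&(c[1:]>=160)&(q[1:]>60))[0]
    if len(ks):
        k=ks[0];v=180+k+(160-c[k])/(c[k+1]-c[k]);P.append(cast(m,u,v,.044)[:2]);V.append((u,round(v,1)))
L=cv2.fitLine(np.float32(P),2,0,.001,.001).ravel();print('car front',np.degrees(np.arctan(L[1]/L[0])),L[2:],V[::6])
E
python3 s2.py
```

```text
t 24.35 p [0.5452 0.2268 0.0532] h -85.81 rel -0.0537 -0.0546 F -0.98 -0.1 0.09 M [ 0.02 -0.01  0.04] g 0.07868197761880223 0.0 q6 1.8050343300941736
toolz along ex,ey (deg) 0.0 0.0
[[272, 265, 17, 27, 191]]
stripe 191 -15.947545 [0.55105495 0.22534598]
car front -86.87133 [0.5707874  0.22560664] [(224, np.float64(260.7)), (242, np.float64(204.7)), (260, np.float64(198.9)), (278, np.float64(205.5)), (296, np.float64(212.2)), (314, np.float64(218.4)), (332, np.float64(224.9))]
```

>>> arm_command(deltas=[[[0,0,0,0,0,-3],[0,0,0,0,0,-3],[0,0,0,0,0,-3],[0,0,0,0,0,-3],[0,0,0,0,0,-3],[0,0,0,0,0,-3],[0,0,0,0,0,-2.5],[0,0,-1,0,0,0],[0,0,-1,0,0,0],[0,0,-1,0,0,0],[0,0,-0.45,0,0,0],[0,0,0,0,0,0]]])

```text
t: 25.4
tool_pos: [0.5433, 0.2261, 0.016]
orientation: [3.108, -0.444, -0.006]
force: [-0.5, -0.4, 1.3]
opening: 0.093
gripper_force: 0.0
```

>>> arm_command(deltas=[[[0,0,0,0,0,0],[0,0,0,0,0,0],[0,0,0,0,0,0],[0,0,0,0,0,0],[0,0,0,0,0,0],[0,0,0,0,0,0],[0,0,0,0,0,0],[0,0,0,0,0,0],[0,0,0,0,0,0]]], gripper=-1, squeeze=40)

```text
t: 26.15
tool_pos: [0.5455, 0.2268, 0.0191]
orientation: [-3.11, 0.446, -0.001]
force: [-1.4, -1.5, 4.4]
opening: 0.0602
gripper_force: 40.0
```

```bash
python3 st.py; python3 s2.py
```

```text
t 26.15 p [0.5455 0.2268 0.0191] h -106.31 rel -0.0534 -0.0545 F -0.9 -1.78 4.42 M [-0.13  0.2  -0.02] g 0.06016614337823028 40.00053405761719 q6 2.162805148165369
toolz along ex,ey (deg) 0.03 0.02
[[258, 283, 10, 4, 12], [270, 282, 10, 2, 15], [281, 283, 10, 4, 12], [253, 289, 1, 1, 1], [294, 289, 2, 1, 2], [299, 292, 1, 1, 1], [269, 307, 10, 18, 174]]
stripe 174 -15.866103 [0.55432975 0.22489752]
car front 73.45768 [0.57351106 0.21870871] [(215, np.float64(228.7)), (233, np.float64(228.7)), (251, np.float64(228.9)), (269, np.float64(229.2)), (287, np.float64(229.1)), (305, np.float64(229.2)), (323, np.float64(229.1))]
```

>>> arm_command(deltas=[[[0.12,0.09,0.03,0,0,0],[0.24,0.18,0.03,0,0,0],[0.24,0.18,0,0,0,0],[0.24,0.18,0,0,0,0],[0.24,0.18,0,0,0,0],[0.24,0.18,0,0,0,0],[0.24,0.18,0,0,0,0],[0.24,0.18,0,0,0,0],[0.24,0.18,0,0,0,0],[0.24,0.18,0,0,0,0],[0.12,0.08,0,0,0,0],[0,0,0,0,0,0]]])

```text
t: 27.2
tool_pos: [0.5697, 0.2451, 0.0191]
orientation: [-3.109, 0.445, -0.001]
force: [0.0, 1.0, -0.8]
opening: 0.0598
gripper_force: 40.0
```

```bash
python3 st.py
```

```text
t 27.2 p [0.5697 0.2451 0.0191] h -106.31 rel -0.0354 -0.0301 F -0.29 1.01 -0.77 M [ 0.1  -0.06 -0.01] g 0.05984847309626563 39.99949872493744 q6 2.178746248360514
toolz along ex,ey (deg) 0.03 0.04
```

Now +x by 6 mm, then lean progressively with tilt and height compensation.

>>> arm_command(deltas=[[[0.1,-0.03,0,0,0,0],[0.1,-0.03,0,0,0,0],[0.1,-0.03,0,0,0,0],[0.1,-0.03,0,0,0,0],[0.1,-0.03,0,0,0,0],[0.1,-0.03,0,0,0,0],[0,0,0,0,0,0],[0,0,0,0,0,0]]])

```text
t: 27.87
tool_pos: [0.5754, 0.2426, 0.0191]
orientation: [3.11, -0.446, 0.001]
force: [0.9, 0.2, -3.7]
opening: 0.0594
gripper_force: 40.0
```

```bash
python3 st.py
```

```text
t 27.8667 p [0.5754 0.2426 0.0191] h -106.32 rel -0.0292 -0.0309 F 0.79 0.49 -3.67 M [-0.01 -0.09  0.03] g 0.05940191569377104 39.99905347824097 q6 2.172875742388029
toolz along ex,ey (deg) 0.02 -0.0
```

>>> arm_command(deltas=[[[0.12,0.07,0.02,0.1,-0.2,0],[0.12,0.07,0.04,0.1,-0.2,0],[0,0,0,0,0,0],[0,0,0,0,0,0]]])

```text
t: 28.2
tool_pos: [0.5756, 0.2428, 0.0191]
orientation: [-3.109, 0.446, -0.004]
force: [-8.5, -4.9, 3.9]
opening: 0.0599
gripper_force: 40.0
```

```bash
python3 st.py
```

```text
t 28.2 p [0.5756 0.2428 0.0191] h -106.33 rel -0.029 -0.0306 F -6.73 -7.09 3.91 M [-1.19  1.62 -0.23] g 0.059877497250996316 40.00897943973541 q6 2.1729056698808336
toolz along ex,ey (deg) 0.13 0.09
```

>>> arm_command(deltas=[[[0.12,0.07,0.08,0.05,-0.15,0],[0.12,0.07,0.08,0.05,-0.15,0],[0.03,0.1,0,0.05,0,0],[0,0,0,0,0,0],[0,0,0,0,0,0]]])

```text
t: 28.62
tool_pos: [0.5759, 0.2436, 0.0192]
orientation: [-3.109, 0.446, -0.004]
force: [-14.5, -12.0, 4.5]
opening: 0.0593
gripper_force: 40.0
```

```bash
python3 st.py
```

```text
t 28.6167 p [0.5759 0.2436 0.0192] h -106.34 rel -0.029 -0.0298 F -10.52 -15.61 4.46 M [-2.    2.74 -0.27] g 0.05930104119164654 40.00851273536682 q6 2.1743197714708145
toolz along ex,ey (deg) 0.13 0.08
```

>>> arm_command(deltas=[[[0.12,0.02,0.05,0,0,-0.1],[0.12,0.02,0.05,0.05,-0.1,0],[0.06,0.06,0,0,-0.1,0],[0,0,0,0,0,0],[0,0,0,0,0,0],[0,0,0,0,0,0]]])

```text
t: 29.12
tool_pos: [0.576, 0.2436, 0.0192]
orientation: [3.109, -0.448, 0.0]
force: [-25.9, -14.8, 10.4]
opening: 0.0596
gripper_force: 40.0
```

```bash
python3 st.py
```

```text
t 29.1167 p [0.576  0.2436 0.0192] h -106.41 rel -0.0289 -0.0297 F -20.7 -21.53 10.44 M [-2.75  4.62 -0.1 ] g 0.059607971847175326 40.00285416841507 q6 2.176168219213195
toolz along ex,ey (deg) 0.01 -0.04
```

>>> arm_command(deltas=[[[0.06,0.03,0.03,0.05,-0.1,0],[0.06,0.04,0.03,0,-0.1,0],[0,0,0,0,0,0],[0,0,0,0,0,0],[0,0,0,0,0,0],[0,0,0,0,0,0]]])

```text
t: 29.62
tool_pos: [0.576, 0.2436, 0.0192]
orientation: [3.108, -0.448, 0.002]
force: [-29.3, -18.4, 12.8]
opening: 0.06
gripper_force: 40.0
```

```bash
python3 st.py; python3 s2.py; python3 - <<'E'
from ed import *
i=cv2.imread('pics/w_s2.png');b,g,r=[i[...,k].astype(int) for k in range(3)]
for u in range(215,345,12):
    q=(b-r)[180:260,u];w=i[180:260,u].min(1).astype(int);k=np.where(q>60)[0]
    if len(k):print(u,180+k[0],w[max(0,k[0]-4):k[0]+1],end=' | ')
for v in(210,215,220):
    k=np.where((b-r)[v,180:380]>60)[0]+180
    if len(k):print('\nrow',v,k.min(),i[v,k.min()-5:k.min()+1].min(1))
E
```

```text
t 29.6167 p [0.576  0.2436 0.0192] h -106.42 rel -0.0289 -0.0297 F -22.87 -25.95 12.78 M [-3.09  5.31 -0.  ] g 0.05995731785560729 40.003290474414825 q6 2.1769113095667514
toolz along ex,ey (deg) 0.07 -0.05
[[270, 283, 2, 1, 2], [273, 282, 3, 1, 3], [277, 282, 1, 1, 1], [284, 284, 2, 1, 2], [289, 285, 1, 1, 1], [269, 307, 10, 18, 169]]
stripe 169 -15.584377 [0.58489543 0.24185331]
car front 73.55792 [0.6037611 0.2356737] [(215, np.float64(229.2)), (233, np.float64(229.4)), (251, np.float64(229.4)), (269, np.float64(229.5)), (287, np.float64(229.4)), (305, np.float64(229.4)), (323, np.float64(229.4))]
215 229 [191 162 117  62  38] | 227 211 [196 197 177 122  44] | 239 211 [163 202 182 125  44] | 251 211 [194 199 179 124  41] | 263 211 [196 196 180 128  42] | 275 211 [196 197 183 126  44] | 287 211 [197 199 183 125  38] | 299 211 [194 200 185 130  41] | 311 211 [197 202 185 129  44] | 323 212 [203 189 131  45  26] | 335 227 [35 37 39 37 30] | 
row 215 223 [204 205 197 154  66  27]

row 220 220 [207 207 210 180  88  28]
```

```bash
python3 -c "
from plant import ticket
print(ticket.close_job())"
```

```text
the job is handed in; nothing more can be done
None
```

The job is handed in. The tube is upright in its socket with its label about 1° off the reader's axis by camera. The carrier is flush and still held against both stops at about 23 N and 26 N. I did the turn in two steps: after the first slide the label was about 20° off, so I pulled the carrier back about 25 mm from both stops, re-turned the tube and slid it in again.

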